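# Moisture check on a chopping board before oiling

### The job

The chopping board is to be oiled, so check first that it is dry: push it along the worktop, without lifting it, into the metal corner stop until it is flush against both bars. Then take the moisture meter out of its stand and hold it upright on the chalk ring drawn on the board, its two spring pins inside the ring and on the line along the grain, pressed gently so that both pins are about half way in and never right home. Finish while still holding the meter there for its reading, and leave all the other things where they stand.

Things in the scene. Friction and masses are not known exactly. Their poses are not given: they have to be found in the camera images.
- board: Dark wooden chopping board, loose, 160 mm (x) by 240 mm (y, along the grain) by 22 mm thick, 0.4 to 0.75 kg, flat on the worktop. Origin at the centre of its underside; z up. Hanging hole of 19 mm at x = -54, y = +90 mm. It starts to the near right of its place in the corner stop, turned up to 0.32 rad from it.
- board_corner (a point): The far left lower corner of the board (x = +80, y = +120, z = 0 mm in the board's frame): when the board is seated it coincides with the origin of the corner stop.
- board_ring (a point): Centre of the ring of 44 mm diameter drawn in thin white chalk line on the board's top face (x = +12, y = -52, z = +22 mm in the board's frame); a thin line across the ring runs along the grain (the board's y). Same axes as the board.
- corner_stop: Fixed on the worktop: two aluminium bars, 20 mm wide, 14 mm high. Origin at the inner corner on the worktop; +x away from the robot, +y left (yaw within 0.09 rad). Far bar: face in the plane x = 0, from y = -326 to +14 mm. Left bar: face in the plane y = 0, from x = -126 to -10 mm. Seated, the board touches both faces, its centre at x = -80, y = -120 mm here.
- stand: Stand of the meter, fixed to the worktop: black foot 86 x 96 x 10 mm and a grey block 50 x 66 mm, up to 62 mm high, with an upright pocket for the meter's nose. Origin at the centre of its underside, at the left or at the right of the work (it changes places with the mug).
- meter: Moisture meter, loose, 0.14 to 0.24 kg, upright in the stand, pins down; lifts straight out (60 mm to be clear). White housing 26 (x) by 46 (y, over the flat sides to grip) by 112 mm high; below it a black nose 18 x 38 mm, 38 mm long, then two steel pins, 12 mm out. Origin under the housing, 62 mm above the worktop at the start, z up. Display on the -x face; it may be used either way round.
- meter_grip (a point): Point on the meter's axis 80 mm above its origin, a good height for the finger pads, which close along the meter's y.
- meter_tip (a point): Point midway between the two pin tips when the pins are fully out (z = -50 mm in the meter's frame, so 130 mm below meter_grip). The pins are 26 mm apart along the meter's y.
- pin_a (a joint): Travel of the pin at +y of the meter: 0 = fully out, 0.012 m = right home. Each pin has its own spring: 0.7 N at the start of its travel, 3.5 N right home, so both pins half way take about 4 N.
- pin_b (a joint): Travel of the pin at -y of the meter, as pin_a.
- mug: Cream spotted mug with a handle, 93 mm high; changes places with the stand. Leave alone. Origin at its underside.
- oil_jar: Small amber jar with a white lid, 48 mm across, 80 mm high, right of the stop. Leave alone. Origin at its underside.
- tin: Food tin, 75 mm across, 110 mm high, left of the stop. Leave alone. Origin at its underside.
- tape: Roll of masking tape, 104 mm across, 25 mm high, lying at the near left. Leave alone. Origin at its underside.
- sanding_block: Cork sanding block, 62 x 112 x 28 mm, at the right. Leave alone. Origin at its underside.
- salt: Salt shaker with a pale cap, 44 mm across, 109 mm high, at the left. Leave alone. Origin at its underside.
Not all that is in view belongs to the job. What is shaped like the meter but green is not meant.

How it is judged:
By the outcome, as a careful person would: the job done as asked, in the order asked, and still so for the second after the job is handed in, while the arm keeps its last pose, push and grip.
It also fails if it takes over 64 s, if anything falls off the work surface, if the arm or the gripper's body presses on something with over 40 N, if the wrist force passes 120 N, or if a joint passes its speed limit or range.

### The arm

A 6-joint arm with a two-finger parallel gripper is mounted at the origin on a cart in front of the work surface, level with it; the furniture and walls round the work are solid. World frame = base frame: x ahead of the robot, y to its left, z up, the work surface at z = 0. Lengths are in m, angles in rad, forces in N, time in s.
With the tool pointing down it reaches from about 0.35 to 0.975 m from the base axis. Payload 4.9 kg.
Tool frame: the origin (TCP) lies at the very end of the fingers, on their centre line; the grasp point (between the pads) lies 19 mm behind it (ctrl.grasp_offset is the distance from the TCP to the grasp point, in m); z points along the fingers, y is the line along which they close (so a half turn about z gives the same grasp; the last joint's range is limited). The gripper opens to 85 mm and grips with 20 to 120 N. Pads are 22 mm wide; open, the fingers measure 114 mm over their backs; the gripper's body (76 mm by 85 mm) begins 54 mm behind the grasp point. The pads swing forward as they close: fully open they stand 13 mm farther back than shut.
Start: joints at [-1.38, 0.053, 1.613, -0, 1.476, -0.119], TCP at [0.191, -0.595, 0.231] pointing down, gripper open.
Joint ranges: [-3.01, 3.01], [-1.01, 2.22], [0.06, 2.58], [-1.02, 4.17], [0.09, 2.62], [-3.14, 3.14]. Speed limits (rad/s): [2.57, 2.57, 3.14, 3.14, 3.14, 3.14].

### API

Orientations are given as a rotation vector (axis times angle).
In Python, from station import ctrl, optics gives the robot as it stands.
- The arm moves only by the shell command python3 -m handwheel 'ROWS' [OPENING] [FORCE]. ROWS is JSON, a list of rows, each an object of numbers: "tx", "ty", "tz": the shift along the tool's x, y, z in mm; "roll": the turn about the tool's z in rad. A call has 1 to 12 rows; each row shifts and turns the commanded pose from where the row before left it, along the tool's axes as they then stand; what a row does not reach is not made up. A row lasts 1/12 s, in which the tool goes at most 41.7 mm and 7.16 degrees, less where a joint would pass 70% of its speed; a pose out of reach is approached as far as the arm can. A call with a gripper value outside its range is refused whole. OPENING is the finger opening in mm, from 0 to 85.4, set as the call begins (- or left out, the last holds). The fingers move at their own pace and stop on an object; FORCE is the grip in N (left out, the last holds). Time passes only in rows, so rows that do not move let the fingers close. It gives the time, the measured TCP pose, the force, the opening and the grip force at its end, in the units of the state.
- ctrl.get_obs(): the state, without advancing time (a new reading comes with each control period).
- optics.get_image(name): name is "side" or "top"; returns (picture, depth): 400x640x3 uint8, red, green, blue; 400x640 float32, m along the optical axis (not along the pixel's ray), 0 where there is no reading.
- optics.camera_params(name): a dict with "mtx" (3x3 intrinsics, pixels), "k1" (the pictures are not rectified: a ray, as slopes to the right and down, at radius r is drawn at 1 + k1 r^2 times it, then the intrinsics apply), "extrinsics" (4x4, takes a point from camera to world coordinates). Camera axes: x right, y down, z forward; pixel columns grow to the right and rows downward; lengths in m; the calibration is good to about 2 mm. A picture is of the moment at which its call begins. camera_params takes no time and is no camera call.
- ctrl.finish_job(): hands the job in; it is judged then, once.
The state is a dict: "t": time; "q": joint angles; "dq": joint speeds; "effort": joint torques, N m; "tool_pos": TCP position; "tool_rot": TCP orientation; "contact_force": force on the tool from outside, world axes, zero at the start; "wrist_torque": the same for the moment, N m; "opening": finger opening in m; "grip_force": force on a finger pad.
Only numpy, scipy, OpenCV 4.12 (cv2) and the standard library are available. Lean on these libraries where they do the work, as an engineer would, in place of code of your own. Each camera call takes 0.05 s, during which the arm holds its last target. There are 200 camera calls.

## Working session

There is one attempt and no reset: what is moved stays moved. The work goes in short steps, Python scripts to look and compute and a shell command to move; the robot and the scene stay as the last step left them, time stands still between calls to the robot, and variables do not carry over. Pictures are saved under pics/ and viewed, at most 10 in all, crops included, and the job is handed in when it is done.

```bash
mkdir -p pics; ls; cat > h.py <<'E'
import numpy as np, cv2
from station import ctrl, optics
def shot(n):
    im,d=optics.get_image(n); p=optics.camera_params(n); np.savez('%s.npz'%n,im=im,d=d); return im,d,p
def rays(p,uv):
    uv=np.asarray(uv,float).reshape(-1,1,2)
    K=np.array(p['mtx']);s=cv2.undistortPoints(uv,K,np.array([p['k1'],0,0,0.]))[:,0]
    return np.c_[s,np.ones(len(s))]
def onplane(p,uv,z):
    E=np.array(p['extrinsics']);r=rays(p,uv)@E[:3,:3].T;o=E[:3,3]
    return o+r*((z-o[2])/r[:,2])[:,None]
def cloud(p,d):
    v,u=np.indices(d.shape);r=rays(p,np.c_[u.ravel(),v.ravel()])*d.ravel()[:,None]
    E=np.array(p['extrinsics']);return (r@E[:3,:3].T+E[:3,3]).reshape(d.shape+(3,))
E
python3 - <<'E'
from h import *
for n in('top','side'):
    im,d,p=shot(n);cv2.imwrite('pics/%s0.png'%n,im[:,:,::-1]);print(n,p)
o=ctrl.get_obs();print(o['t'],o['tool_pos'],o['tool_rot'],o['contact_force'],o['opening'])
E
```

```text
pics
top {'mtx': array([[396.78053029,   0.        , 312.72898741],
       [  0.        , 396.78053029, 203.45430087],
       [  0.        ,   0.        ,   1.        ]]), 'k1': -0.09122622958798884, 'extrinsics': array([[-1.09083309e-01, -9.71053819e-01,  2.12497794e-01,
         2.87383843e-01],
       [-9.94032523e-01,  1.06651627e-01, -2.29079414e-02,
        -1.83283109e-02],
       [-4.18391532e-04, -2.13728592e-01, -9.76892990e-01,
         1.30549420e+00],
       [ 0.00000000e+00,  0.00000000e+00,  0.00000000e+00,
         1.00000000e+00]])}
side {'mtx': array([[416.54877782,   0.        , 319.31159409],
       [  0.        , 416.54877782, 191.02687102],
       [  0.        ,   0.        ,   1.        ]]), 'k1': -0.002871209505636844, 'extrinsics': array([[-0.87443821, -0.2759602 ,  0.39900349,  0.02369307],
       [-0.48490829,  0.47192598, -0.73630824,  0.88874374],
       [ 0.01489166, -0.83733616, -0.5464855 ,  0.79119294],
       [ 0.        ,  0.        ,  0.        ,  1.        ]])}
0.1 [ 0.19044171 -0.59471672  0.23020136] [-3.10216695e+00 -4.84412085e-01  1.34618720e-04] [-0.08931664 -0.21171265 -0.00095456] 0.08543199806614622
```

View pics/top0.png

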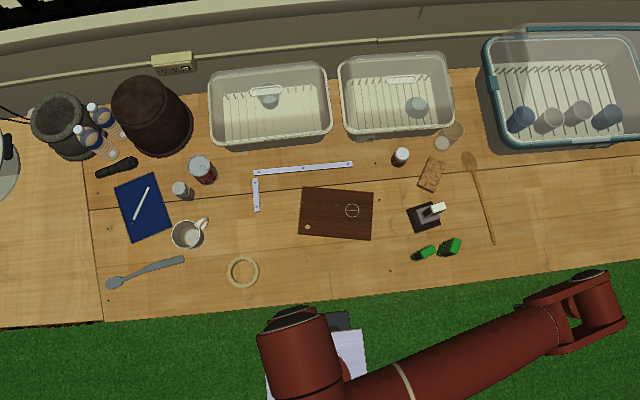

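View pics/side0.png

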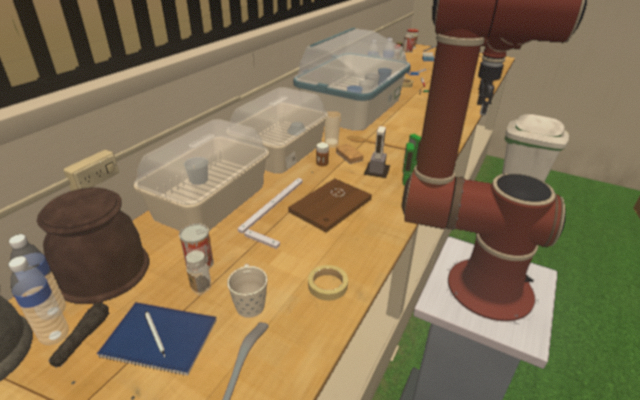

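The top view shows the board at (336,213) with its ring at (352,211) and its hole at (307,227). The stop's inner corner is near (258,175), and the white meter stands in the black-footed stand at (430,213). The two green lookalikes are at (425,252) and (450,246). The side view agrees: white meter at (380,145), green ones at (412,155).

```bash
cat >> h.py <<'E'
def rect(mask,p,z):
    cs,_=cv2.findContours(mask.astype(np.uint8),0,cv2.CHAIN_APPROX_NONE);c=max(cs,key=cv2.contourArea)
    w=onplane(p,c[:,0],z);return w,cv2.minAreaRect((w[:,:2]*1000).astype(np.float32))
E
python3 - <<'E'
from h import *
D=np.load('top.npz');im,d=D['im'],D['d'];p=optics.camera_params('top')
hsv=cv2.cvtColor(im,cv2.COLOR_RGB2HSV)
C=cloud(p,d)
def roi(m,u0,u1,v0,v1):
    k=np.zeros_like(m);k[v0:v1,u0:u1]=m[v0:v1,u0:u1];return k
X=C[...,0];Y=C[...,1];Z=C[...,2]
print('table z',Z[190:200,380:395].mean(), 'board z',np.median(Z[215:230,320:340]))
b=roi(hsv[...,2]<115,290,385,178,248)
b=cv2.morphologyEx(b.astype(np.uint8),cv2.MORPH_CLOSE,np.ones((5,5)))
w,r=rect(b,p,.022);print('board',r,cv2.boxPoints(r).round(1).tolist())
# ring
g=cv2.cvtColor(im,cv2.COLOR_RGB2GRAY);k=roi(g>95,343,362,201,222);v,u=np.nonzero(k);
print('ring',onplane(p,[[u.mean(),v.mean()]],.022),len(u),(u.min(),u.max(),v.min(),v.max()))
# bars
a=roi((hsv[...,1]<60)&(hsv[...,2]>120),248,358,155,215)
w,r=rect(a,p,.014)
for n,kk in (('far',roi(a,275,345,155,180)),('left',roi(a,250,265,185,207))):
    v,u=np.nonzero(kk);q=onplane(p,np.c_[u,v],.014)[:,:2]*1000
    l=cv2.fitLine(q.astype(np.float32),cv2.DIST_L2,0,.01,.01).ravel();
    nn=np.array([-l[1],l[0]]);e=(q-l[2:])@nn;print(n,l,np.percentile(e,[1,99]),len(u))
# meter
m=roi((hsv[...,1]<60)&(hsv[...,2]>120),415,455,195,225);v,u=np.nonzero(m)
print('meter px',u.min(),u.max(),v.min(),v.max());
mm=m&(Z>.16);print(mm.sum(),np.median(Z[mm]),C[mm].mean(0)); 
if mm.sum()>5: w,r=rect(mm,p,.174);print(r,cv2.boxPoints(r).tolist())
t=lambda a:cv2.resize(a,None,fx=5,fy=5,interpolation=cv2.INTER_CUBIC)
S=np.load('side.npz')['im']
cv2.imwrite('pics/c1.png',np.vstack([t(im[180:240,300:460])[:,:,::-1],t(S[120:180,320:480])[:,:,::-1]]))
E
```

```text
table z 0.00914704691131248 board z 0.02239969719785173
board ((527.137451171875, -135.7141571044922), (317.7850646972656, 201.08250427246094), 89.07244873046875) [[424.0, -293.0], [625.0999755859375, -296.20001220703125], [630.2000122070312, 21.5], [429.20001220703125, 24.799999237060547]]
ring [[ 0.53009845 -0.17361302  0.022     ]] 29 (np.int64(345), np.int64(358), np.int64(204), np.int64(216))
far [ 1.3950805e-02  9.9990267e-01  6.9562164e+02 -5.1827583e+01] [-9.31297981  9.3255903 ] 372
left [ 9.9999774e-01 -2.1170573e-03  6.1668341e+02  1.3868231e+02] [-10.63887372  10.03020681] 131
meter px 417 446 201 212
118 0.17363094427861603 [ 0.48345838 -0.41037197  0.17364927]
((483.793212890625, -410.5223388671875), (24.184640884399414, 43.84840393066406), 11.738282203674316) [[467.49346923828125, -391.5167236328125], [476.4140625, -434.4481201171875], [500.09295654296875, -429.5279541015625], [491.17236328125, -386.5965576171875]]
```

View pics/c1.png

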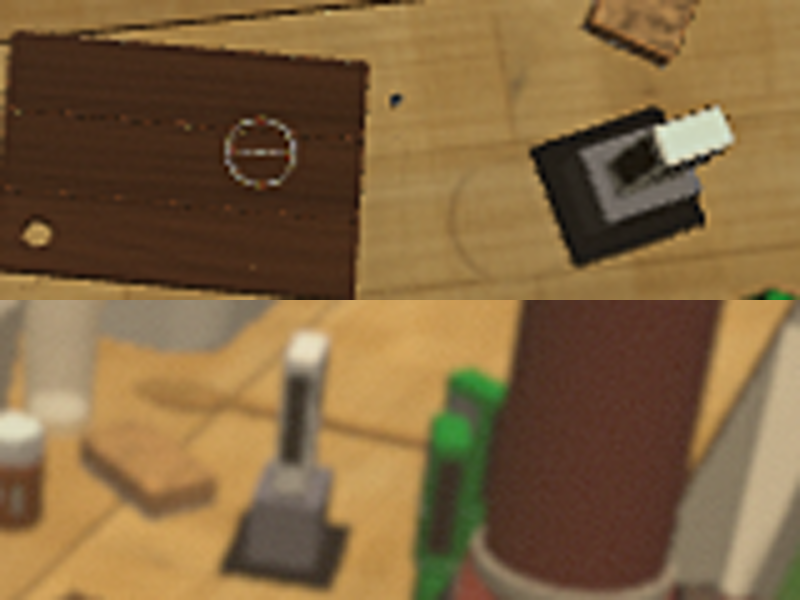

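The crop confirms the target: the white meter with the dark display stands in the grey block of the stand, top at (439,208). The green ones lie elsewhere. I'll fix the board mask next.

```bash
cat >> h.py <<'E'
def board(im,p,u0=230,u1=400,v0=150,v1=260):
    hsv=cv2.cvtColor(im,cv2.COLOR_RGB2HSV);m=np.zeros(im.shape[:2],np.uint8)
    m[v0:v1,u0:u1]=(hsv[...,2]<100)[v0:v1,u0:u1]
    m=cv2.morphologyEx(m,cv2.MORPH_OPEN,np.ones((5,5)));m=cv2.morphologyEx(m,cv2.MORPH_CLOSE,np.ones((5,5)))
    w,r=rect(m,p,.022);b=cv2.boxPoints(r);return w,r,b
def ringpt(im,p,c):
    g=cv2.cvtColor(im,cv2.COLOR_RGB2HSV)
    m=np.zeros(im.shape[:2],bool);u,v=c;m[v-11:v+12,u-11:u+12]=((g[...,1]<110)&(g[...,2]>90))[v-11:v+12,u-11:u+12]
    v,u=np.nonzero(m);q=onplane(p,np.c_[u,v],.022)*1000
    (x,y),rr=cv2.minEnclosingCircle(q[:,:2].astype(np.float32));return (x,y),rr,len(u)
E
python3 - <<'E'
from h import *
im=np.load('top.npz')['im'];p=optics.camera_params('top')
w,r,b=board(im,p);print(r,b.round(1).tolist());print(ringpt(im,p,(352,211)))
a=np.arctan2(*(b[:,None]-b[None])[...,1].ravel()[1:3]) 
o=ctrl.get_obs()
from scipy.spatial.transform import Rotation as R
print(R.from_rotvec(o['tool_rot']).as_matrix().round(3))
E
```

```text
((527.2501220703125, -120.27900695800781), (238.6031494140625, 162.7782440185547), 78.44976043701172) [[423.6000061035156, -220.89999389648438], [583.0999755859375, -253.5], [630.9000244140625, -19.700000762939453], [471.3999938964844, 12.899999618530273]]
((530.8901977539062, -173.5522003173828), 23.184110641479492, 42)
[[ 0.952  0.305 -0.   ]
 [ 0.305 -0.952  0.002]
 [ 0.    -0.002 -1.   ]]
```

```bash
cat >> h.py <<'E'
def go(x,y,z,phi=None):
    "remaining shift in tool axes now (mm), and roll to reach heading phi"
    from scipy.spatial.transform import Rotation as R
    o=ctrl.get_obs();M=R.from_rotvec(o['tool_rot']).as_matrix();P=np.array(o['tool_pos'])*1000
    h=np.arctan2(M[1,0],M[0,0]);d=np.array([x,y,z])-P
    print('pos',P.round(1),'phi',round(h,3),'F',np.round(o['contact_force'],1),'t',round(o['t'],2),'open',round(o['opening']*1000,1),'grip',round(o['grip_force'],1))
    print('tool shift',(M.T@d).round(1))
    if phi is not None:
        c,s=np.cos(phi),np.sin(phi);print('roll',round(h-phi,3),'shift if rolled first',np.round([c*d[0]+s*d[1],s*d[0]-c*d[1],-d[2]],1))
E
python3 -m handwheel '[{"tx":25,"ty":-29.5},{"tx":25,"ty":-29.5},{"tx":25,"ty":-29.5},{"tx":25,"ty":-29.5},{"tx":25,"ty":-29.5},{"tx":25,"ty":-29.5},{"tx":25,"ty":-29.5},{"tx":25,"ty":-29.5},{"tx":25,"ty":-29.5},{"tx":25,"ty":-29.5},{"tx":25,"ty":-29.5},{"tx":25,"ty":-29.5}]' 85
python3 -c "
from h import *
go(400,-94,60,-.2)"
```

```text
pos [ 190.4 -594.7  230.2] phi 0.31 F [-0.1 -0.2 -0. ] t 0.1 open 85.4 grip 0.0
tool shift [ 352.2 -412.7  171. ]
roll 0.51 shift if rolled first [ 105.9 -532.4  170.2]$[0]: bad value
```

```bash
python3 -m handwheel '[{"tx":25,"ty":-29.5,"tz":0,"roll":0},{"tx":25,"ty":-29.5,"tz":0,"roll":0}]' 85
python3 -c "
from h import *
go(400,-94,60,-.2)"
```

```text
t: 0.27
tool_pos: [0.2197, -0.5234, 0.2298]
tool_rot: [-3.102, -0.48, 0.0]
contact_force: [0.7, 0.5, 0.3]
opening: 0.0848
grip_force: 0.0
pos [ 219.7 -523.4  229.8] phi 0.307 F [0.7 0.5 0.3] t 0.27 open 84.8 grip 0.0
tool shift [ 301.7 -354.3  170.8]
roll 0.507 shift if rolled first [  91.4 -456.7  169.8]
```

```bash
python3 -m handwheel '[{"tx":26,"ty":-31,"tz":0,"roll":0},{"tx":26,"ty":-31,"tz":0,"roll":0},{"tx":26,"ty":-31,"tz":0,"roll":0},{"tx":26,"ty":-31,"tz":0,"roll":0},{"tx":26,"ty":-31,"tz":0,"roll":0},{"tx":26,"ty":-31,"tz":0,"roll":0},{"tx":26,"ty":-31,"tz":0,"roll":0},{"tx":26,"ty":-31,"tz":0,"roll":0},{"tx":26,"ty":-31,"tz":0,"roll":0},{"tx":26,"ty":-31,"tz":0,"roll":0},{"tx":26,"ty":-31,"tz":0,"roll":0},{"tx":15,"ty":-13,"tz":0,"roll":0}]' | head -2
python3 -m handwheel '[{"tx":0,"ty":0,"tz":0,"roll":0.1},{"tx":0,"ty":0,"tz":0,"roll":0.1},{"tx":0,"ty":0,"tz":0,"roll":0.1},{"tx":0,"ty":0,"tz":0,"roll":0.1},{"tx":0,"ty":0,"tz":0,"roll":0.1},{"tx":0,"ty":0,"tz":40,"roll":0},{"tx":0,"ty":0,"tz":40,"roll":0},{"tx":0,"ty":0,"tz":40,"roll":0},{"tx":0,"ty":0,"tz":40,"roll":0},{"tx":0,"ty":0,"tz":20,"roll":0},{"tx":0,"ty":0,"tz":10,"roll":0},{"tx":0,"ty":0,"tz":0,"roll":0}]'
python3 -c "
from h import *
go(400,-94,2,-.2)"
```

```text
t: 1.27
tool_pos: [0.3992, -0.0912, 0.231]
t: 2.27
tool_pos: [0.3967, -0.0939, 0.0386]
tool_rot: [-3.125, 0.298, 0.009]
contact_force: [0.5, 0.2, 0.5]
opening: 0.0851
grip_force: 0.0
pos [396.7 -93.9  38.6] phi -0.19 F [0.5 0.2 0.5] t 2.27 open 85.1 grip 0.0
tool shift [ 3.5 -0.5 36.5]
roll 0.01 shift if rolled first [ 3.2 -0.6 36.6]
```

```bash
python3 -m handwheel '[{"tx":0,"ty":0,"tz":12,"roll":0},{"tx":0,"ty":0,"tz":10,"roll":0.01},{"tx":0,"ty":0,"tz":6,"roll":0},{"tx":0,"ty":0,"tz":4,"roll":0},{"tx":0,"ty":0,"tz":2,"roll":0},{"tx":0,"ty":0,"tz":0,"roll":0}]'
python3 - <<'E'
from h import *
for n in('top','side'):
    im,d,p=shot(n);C=cloud(p,d)
    P=np.array(ctrl.get_obs()['tool_pos']);M=(abs(C[...,:2]-P[:2]).max(-1)<.075)&(C[...,2]<.1)&(d>0)&(np.hypot(*(np.moveaxis(C[...,:2]-P[:2],-1,0)))<.07)
    print(n,M.sum(),np.percentile(C[M][:,2],[1,5]) if M.sum() else '')
im=np.load('top.npz')['im'];S=np.load('side.npz')['im']
t=lambda a:cv2.resize(a,None,fx=5,fy=5,interpolation=cv2.INTER_CUBIC)[:,:,::-1]
cv2.imwrite('pics/c2.png',np.vstack([t(im[185:245,280:440]),t(S[180:240,290:450])]))
E
```

```text
t: 2.77
tool_pos: [0.399, -0.0949, 0.0074]
tool_rot: [-3.126, 0.314, 0.0]
contact_force: [-0.7, -0.2, 0.3]
opening: 0.0852
grip_force: 0.0
top 362 [-0.00582774 -0.00439114]
side 1580 [-0.55075569 -0.54835352]
```

View pics/c2.png

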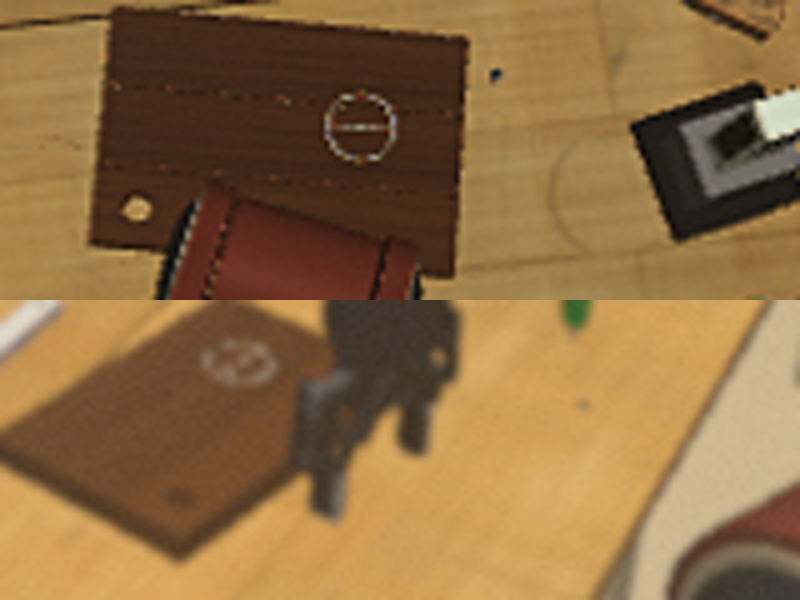

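The crop shows the open fingers behind the board's near edge, with the tips still about 15–20 mm up, so I go lower. Then I push.

```bash
python3 -m handwheel '[{"tx":0,"ty":0,"tz":3,"roll":0},{"tx":0,"ty":0,"tz":3,"roll":0},{"tx":0,"ty":0,"tz":2,"roll":0},{"tx":0,"ty":0,"tz":0,"roll":0}]'
python3 -m handwheel '[{"tx":10,"ty":0,"tz":0,"roll":0},{"tx":10,"ty":0,"tz":0,"roll":0},{"tx":8,"ty":0,"tz":0,"roll":0},{"tx":5,"ty":0,"tz":0,"roll":0},{"tx":3,"ty":0,"tz":0,"roll":0},{"tx":3,"ty":0,"tz":0,"roll":0},{"tx":4,"ty":0,"tz":0,"roll":0},{"tx":4,"ty":0,"tz":0,"roll":0}]'
```

```text
t: 3.2
tool_pos: [0.3985, -0.0947, -0.0013]
tool_rot: [-3.126, 0.314, 0.002]
contact_force: [-0.3, 0.4, 1.0]
opening: 0.0846
grip_force: 0.0
t: 3.87
tool_pos: [0.4436, -0.1038, -0.0012]
tool_rot: [-3.125, 0.314, 0.007]
contact_force: [-5.4, 0.6, 3.5]
opening: 0.0854
grip_force: 2.8
```

```bash
python3 -m handwheel '[{"tx":6,"ty":0,"tz":0,"roll":-0.02},{"tx":6,"ty":0,"tz":0,"roll":-0.02},{"tx":6,"ty":0,"tz":0,"roll":-0.02},{"tx":6,"ty":0,"tz":0,"roll":-0.02},{"tx":6,"ty":0,"tz":0,"roll":-0.02},{"tx":6,"ty":0,"tz":0,"roll":-0.02},{"tx":6,"ty":0,"tz":0,"roll":-0.02},{"tx":6,"ty":0,"tz":0,"roll":-0.02},{"tx":6,"ty":0,"tz":0,"roll":-0.02},{"tx":0,"ty":0,"tz":0,"roll":-0.01}]'
python3 - <<'E'
from h import *
im,d,p=shot('top');w,r,b=board(im,p);print(r,b.round(1).tolist())
for y in (-180,-150,-60,-30):
    e=w[(abs(w[:,1]*1000-y)<8),0]*1000; print(y,e.max().round(1))
go(517,-90,0,-.012)
E
```

```text
t: 4.7
tool_pos: [0.5002, -0.1109, -0.0002]
tool_rot: [3.141, -0.013, 0.003]
contact_force: [-0.3, 0.4, 0.2]
opening: 0.0848
grip_force: 0.1
((522.4322509765625, -111.22396087646484), (239.01943969726562, 297.59820556640625), 88.91616821289062) [[371.3999938964844, -227.89999389648438], [668.9000244140625, -233.5], [673.5, 5.400000095367432], [375.8999938964844, 11.100000381469727]]
-180 669.3
-150 669.1
-60 671.6
-30 671.5
pos [ 5.000e+02 -1.109e+02 -1.000e-01] phi -0.008 F [-0.7  0.4 -1.2] t 4.75 open 85.2 grip 0.0
tool shift [ 16.8 -21.   -0.1]
roll 0.004 shift if rolled first [ 16.7 -21.1  -0.1]
```

```bash
python3 -m handwheel '[{"tx":3,"ty":0,"tz":0,"roll":0},{"tx":4,"ty":0,"tz":0,"roll":0},{"tx":3,"ty":0,"tz":0,"roll":0},{"tx":2,"ty":0,"tz":0,"roll":0},{"tx":0,"ty":0,"tz":0,"roll":0}]'
python3 -m handwheel '[{"tx":1,"ty":0,"tz":0,"roll":0},{"tx":1,"ty":0,"tz":0,"roll":0}]' | head -4
```

```text
t: 5.17
tool_pos: [0.5108, -0.1108, -0.0005]
tool_rot: [3.142, -0.016, 0.0]
contact_force: [-3.7, 0.7, 2.6]
opening: 0.0851
grip_force: 1.5
t: 5.33
tool_pos: [0.5121, -0.1108, -0.0006]
tool_rot: [-3.141, 0.016, 0.002]
contact_force: [-5.7, -0.2, 4.2]
```

```bash
python3 -m handwheel '[{"tx":1,"ty":0,"tz":0,"roll":0},{"tx":1,"ty":0,"tz":0,"roll":0}]' | head -4
python3 -m handwheel '[{"tx":1,"ty":0,"tz":0,"roll":0},{"tx":0.5,"ty":0,"tz":0,"roll":0}]' | head -4
```

```text
t: 5.5
tool_pos: [0.5137, -0.1107, -0.0007]
tool_rot: [-3.141, 0.016, 0.004]
contact_force: [-9.9, -0.9, 6.6]
t: 5.67
tool_pos: [0.5136, -0.1107, -0.0009]
tool_rot: [-3.141, 0.015, 0.01]
contact_force: [-14.5, 0.7, 10.3]
```

```bash
python3 -m handwheel '[{"tx":-3,"ty":0,"tz":0,"roll":0},{"tx":-20,"ty":0,"tz":0,"roll":0},{"tx":-10,"ty":0,"tz":-30,"roll":0},{"tx":0,"ty":0,"tz":-40,"roll":0},{"tx":0,"ty":0,"tz":-40,"roll":0},{"tx":0,"ty":0,"tz":-20,"roll":-0.1}]'
python3 - <<'E'
from h import *
D=np.load('top.npz');im=D['im'];p=optics.camera_params('top')
print('jar lid',onplane(p,[[402,152]],.08).round(3),'cork',onplane(p,[[430,190],[418,183]],.028).round(3))
C=cloud(p,D['d'])
m=(C[...,2]>.07)&(C[...,2]<.09);m[:,:385]=0;m[:,420:]=0;m[:140]=0;m[175:]=0
print(m.sum(),C[m].mean(0),C[m].min(0),C[m].max(0))
im,d,p=shot('top');w,r,b=board(im,p);print(r,b.round(1).tolist())
go(605,-270,100,1.56)
cv2.imwrite('pics/t3.png',cv2.resize(im[130:260,230:470],None,fx=3.3,fy=3.3)[:,:,::-1])
E
```

```text
t: 6.17
tool_pos: [0.486, -0.1114, 0.135]
tool_rot: [3.135, 0.143, 0.015]
contact_force: [1.5, -0.7, 0.9]
opening: 0.085
grip_force: 0.0
jar lid [[ 0.693 -0.356  0.08 ]] cork [[ 0.568 -0.444  0.028]
 [ 0.597 -0.407  0.028]]
162 [ 0.68822824 -0.35538234  0.08014885] [ 0.66805641 -0.38144352  0.07006549] [ 0.71035951 -0.33472326  0.08833408]
((602.370361328125, -120.19039916992188), (255.79757690429688, 163.49346923828125), 89.39996337890625) [[519.2999877929688, -247.1999969482422], [682.7999877929688, -248.89999389648438], [685.5, 6.800000190734863], [522.0, 8.600000381469727]]
pos [ 488.1 -112.2  138.4] phi 0.098 F [ 3.  -0.2  2.8] t 6.22 open 84.6 grip 0.0
tool shift [100.3 168.2  41. ]
roll -1.462 shift if rolled first [-156.5  118.6   38.4]
```

View pics/t3.png

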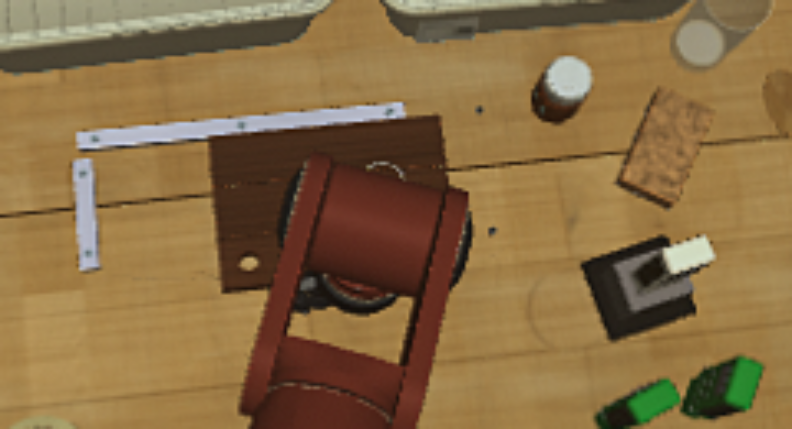

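The board's far edge lies along the far bar, about 130 mm from the left bar. The jar is at (570,75) in the crop, clear of the push. Next I move to the board's right edge.

```bash
python3 -m handwheel '[{"tx":20.3,"ty":32.7,"tz":0,"roll":0},{"tx":20.3,"ty":32.7,"tz":0,"roll":0},{"tx":20.3,"ty":32.7,"tz":0,"roll":0},{"tx":20.3,"ty":32.7,"tz":0,"roll":0},{"tx":20.3,"ty":32.7,"tz":0,"roll":0}]' | head -2
python3 -m handwheel '[{"tx":0,"ty":0,"tz":0,"roll":-0.122},{"tx":0,"ty":0,"tz":0,"roll":-0.122},{"tx":0,"ty":0,"tz":0,"roll":-0.122},{"tx":0,"ty":0,"tz":0,"roll":-0.122},{"tx":0,"ty":0,"tz":0,"roll":-0.122},{"tx":0,"ty":0,"tz":0,"roll":-0.122},{"tx":0,"ty":0,"tz":0,"roll":-0.122},{"tx":0,"ty":0,"tz":0,"roll":-0.122},{"tx":0,"ty":0,"tz":0,"roll":-0.122},{"tx":0,"ty":0,"tz":0,"roll":-0.122},{"tx":0,"ty":0,"tz":0,"roll":-0.122},{"tx":0,"ty":0,"tz":0,"roll":-0.122}]' | head -2
python3 - <<'E'
from h import *
go(605,-265,-1,1.56)
im,d,p=shot('top')
hsv=cv2.cvtColor(im,cv2.COLOR_RGB2HSV)
w,r,b=board(im,p)
for x in (560,580,590,660):
    e=w[(abs(w[:,0]*1000-x)<4),1]*1000; print(x,e.min().round(1),e.max().round(1))
E
```

```text
t: 6.63
tool_pos: [0.6005, -0.2659, 0.1291]
t: 7.63
tool_pos: [0.5995, -0.2643, 0.129]
pos [ 599.5 -264.3  129. ] phi 1.56 F [-0.6  0.7  0.1] t 7.63 open 85.1 grip 0.0
tool shift [ -0.6   5.2 130. ]
roll -0.0 shift if rolled first [ -0.6   5.5 130. ]
560 -338.1 4.9
580 -333.5 6.2
590 -325.6 5.1
660 -343.3 4.9
```

```bash
python3 -m handwheel '[{"tx":0,"ty":3,"tz":40,"roll":0},{"tx":0,"ty":0,"tz":40,"roll":0},{"tx":0,"ty":0,"tz":25,"roll":0},{"tx":0,"ty":0,"tz":12,"roll":0},{"tx":0,"ty":0,"tz":7,"roll":0},{"tx":0,"ty":0,"tz":4,"roll":0},{"tx":0,"ty":0,"tz":2,"roll":0},{"tx":0,"ty":0,"tz":0,"roll":0}]'
python3 -m handwheel '[{"tx":6,"ty":0,"tz":0,"roll":0},{"tx":6,"ty":0,"tz":0,"roll":0},{"tx":3,"ty":0,"tz":0,"roll":0},{"tx":3,"ty":0,"tz":0,"roll":0},{"tx":4,"ty":0.2,"tz":0,"roll":0},{"tx":6,"ty":0.4,"tz":0,"roll":0},{"tx":8,"ty":0.4,"tz":0,"roll":0},{"tx":8,"ty":0.4,"tz":0,"roll":0},{"tx":8,"ty":0.4,"tz":0,"roll":0}]'
```

```text
t: 8.35
tool_pos: [0.6031, -0.265, 0.001]
tool_rot: [2.239, 2.2, 0.001]
contact_force: [-0.3, -0.2, -0.0]
opening: 0.0855
grip_force: 0.0
t: 9.1
tool_pos: [0.6035, -0.214, -0.0002]
tool_rot: [2.238, 2.203, -0.007]
contact_force: [-4.1, -8.0, 2.2]
opening: 0.0852
grip_force: 3.4
```

```bash
python3 -m handwheel '[{"tx":8,"ty":0.1,"tz":0,"roll":0},{"tx":8,"ty":0.1,"tz":0,"roll":0},{"tx":8,"ty":0.1,"tz":0,"roll":0},{"tx":8,"ty":0.1,"tz":0,"roll":0},{"tx":8,"ty":0.1,"tz":0,"roll":0},{"tx":8,"ty":0.1,"tz":0,"roll":0},{"tx":8,"ty":0.1,"tz":0,"roll":0},{"tx":8,"ty":0.1,"tz":0,"roll":0},{"tx":6,"ty":0.1,"tz":0,"roll":0},{"tx":4,"ty":0.1,"tz":0,"roll":0},{"tx":3,"ty":0.1,"tz":0,"roll":0},{"tx":0,"ty":0,"tz":0,"roll":0}]'
python3 - <<'E'
from h import *
im,d,p=shot('top')
w,r,b=board(im,p,u0=255)
for x in (540,550,630,650,670):
    e=w[(abs(w[:,0]*1000-x)<4),1]*1000; print(x,e.max().round(1))
for y in (80,40,0,-20):
    e=w[(abs(w[:,1]*1000-y)<4),0]*1000; print('y',y,e.max().round(1),e.min().round(1))
E
```

```text
t: 10.1
tool_pos: [0.6061, -0.1362, -0.0004]
tool_rot: [2.238, 2.204, -0.005]
contact_force: [-1.7, -4.2, 1.1]
opening: 0.085
grip_force: 2.2
540 112.7
550 115.2
630 112.0
650 113.7
670 112.0
y 80 686.9 524.4
y 40 685.9 523.8
y 0 684.9 387.4
y -20 682.7 385.3
```

```bash
python3 -m handwheel '[{"tx":4,"ty":0.1,"tz":0,"roll":0},{"tx":4,"ty":0.1,"tz":0,"roll":0},{"tx":3,"ty":0,"tz":0,"roll":0},{"tx":1,"ty":0,"tz":0,"roll":0},{"tx":1,"ty":0,"tz":0,"roll":0}]'|head -4
python3 -m handwheel '[{"tx":1,"ty":0,"tz":0,"roll":0},{"tx":1,"ty":0,"tz":0,"roll":0}]' | head -4
python3 -m handwheel '[{"tx":1,"ty":0,"tz":0,"roll":0}]' | head -4
```

```text
t: 10.57
tool_pos: [0.6065, -0.1238, -0.0004]
tool_rot: [2.238, 2.203, -0.006]
contact_force: [-4.2, -6.4, 1.8]
t: 10.73
tool_pos: [0.6065, -0.123, -0.0004]
tool_rot: [2.236, 2.203, -0.009]
contact_force: [-3.5, -12.8, 1.1]
t: 10.82
tool_pos: [0.6065, -0.123, -0.0004]
tool_rot: [2.235, 2.202, -0.011]
contact_force: [-4.9, -16.0, -0.0]
```

```bash
python3 -m handwheel '[{"tx":1,"ty":0.5,"tz":0,"roll":0},{"tx":0,"ty":0,"tz":0,"roll":0}]' | head -4
python3 -m handwheel '[{"tx":-4,"ty":0,"tz":0,"roll":0},{"tx":-20,"ty":0,"tz":0,"roll":0},{"tx":-30,"ty":0,"tz":0,"roll":0},{"tx":-35,"ty":0,"tz":-15,"roll":0},{"tx":-35,"ty":0,"tz":-20,"roll":0},{"tx":-20,"ty":0,"tz":-35,"roll":0},{"tx":0,"ty":0,"tz":-40,"roll":0},{"tx":0,"ty":0,"tz":-40,"roll":0},{"tx":0,"ty":0,"tz":-40,"roll":0}]' | head -4
python3 - <<'E'
from h import *
im,d,p=shot('top');S,_,ps=shot('side')
w,r,b=board(im,p,u0=253,u1=345)
print(r,b.round(1).tolist()); W=w[:,:2]*1000
from numpy import polyfit
f=np.array([[W[abs(W[:,1]-y)<4,0].max(),y] for y in range(-90,110,10)]);print('far',polyfit(f[:,1],f[:,0],1))
f=np.array([[W[abs(W[:,1]-y)<4,0].min(),y] for y in range(-90,110,10)]);print('near',polyfit(f[:,1],f[:,0],1))
f=np.array([[x,W[abs(W[:,0]-x)<4,1].max()] for x in range(540,675,8)]);print('left',polyfit(f[:,0],f[:,1],1))
v=(np.argwhere(np.ones((1,1))));
for y in (0,):pass
g=cv2.cvtColor(im,cv2.COLOR_RGB2HSV);m=np.zeros(im.shape[:2],bool);m[170:215,255:340]=((g[...,1]<110)&(g[...,2]>90))[170:215,255:340]
q=onplane(p,np.argwhere(m)[:,::-1],.022)[:,:2]*1000
exp=np.array([688+-68-172*.0137,128-172+68*.0137]);print('exp ring',exp);k=np.hypot(*(q-exp).T)<30;print(k.sum(),cv2.minEnclosingCircle(q[k].astype(np.float32)))
go(484,-410,210,.204)
t=lambda a,f:cv2.resize(a,None,fx=f,fy=f,interpolation=cv2.INTER_CUBIC)[:,:,::-1]
cv2.imwrite('pics/t4.png',np.vstack([t(im[155:215,240:400],5),t(S[170:230,230:390],5)]))
E
```

```text
t: 10.98
tool_pos: [0.6065, -0.123, -0.0004]
tool_rot: [2.235, 2.202, -0.014]
contact_force: [-7.5, -16.5, 1.2]
t: 11.73
tool_pos: [0.605, -0.2624, 0.1909]
tool_rot: [-2.241, -2.201, -0.001]
contact_force: [1.0, -1.0, 0.3]
((604.5833129882812, 8.917335510253906), (237.47499084472656, 162.6152801513672), 89.02574920654297) [[521.2999877929688, -108.4000015258789], [683.9000244140625, -111.19999694824219], [687.9000244140625, 126.30000305175781], [525.2999877929688, 129.0]]
far [1.97463923e-02 6.84109294e+02]
near [1.32628983e-02 5.24503053e+02]
left [-1.42560454e-02  1.34673734e+02]
exp ring [617.6436 -43.0684]
46 ((618.1885986328125, -44.241859436035156), 24.137897491455078)
pos [ 609.7 -264.5  199.9] phi 1.554 F [ 0.2 -0.7  1.4] t 11.83 open 85.1 grip 0.0
tool shift [-147.7 -123.   -10.8]
roll 1.35 shift if rolled first [-152.6  117.   -10.1]
```

View pics/t4.png

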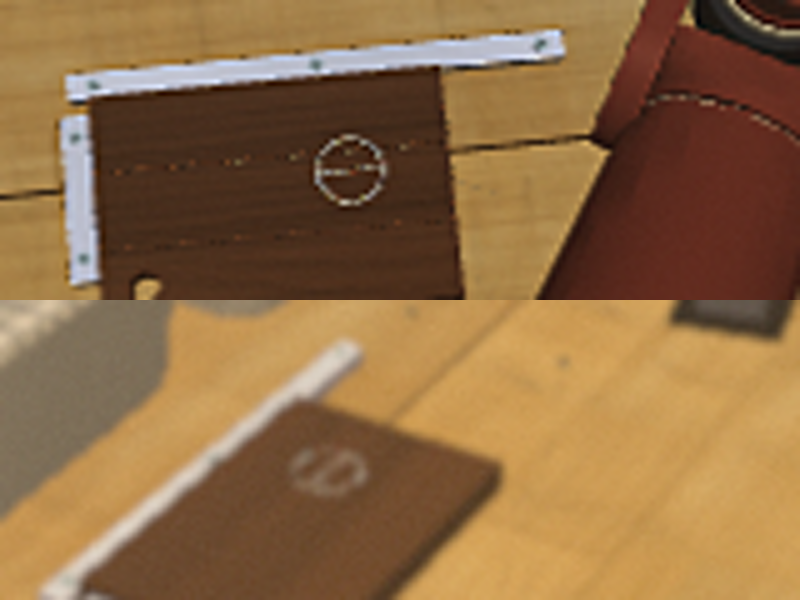

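The crop shows the board in the corner with no gap visible at either bar, ring at (350,170) in the crop. I'll check sub-pixel flushness against the first picture using the visible bar widths.

```bash
python3 - <<'E'
from h import *
p=optics.camera_params('top')
a=cv2.imread('pics/top0.png')[:,:,0].astype(float);b=np.load('top.npz')['im'][:,:,2].astype(float)
E=np.array(p['extrinsics']);K=p['mtx'];cam=E[:3,3]
def prof(im,c,n):
    # sample along world direction n at z=.014, fractions of bar brightness
    s=np.arange(-30,31,.5)/1000;P=np.array([c[0],c[1],.014])+s[:,None]*np.array([n[0],n[1],0])
    q=(P-cam)@E[:3,:3];uv,_=cv2.projectPoints(q,np.zeros(3),np.zeros(3),K,np.array([p['k1'],0,0,0.]))
    uv=uv[:,0].astype(np.float32);return cv2.remap(im.astype(np.float32),uv[:,0].copy(),uv[:,1].copy(),cv2.INTER_LINEAR).ravel()
u=np.array([-.0139,1.]);y=np.array([.0139,1.])
for name,cs,n in (('far',[(.6956+.01395*(t+.0518),t) for t in np.arange(-.09,.09,.004)],(1,-.0139)),('left',[(t,.1387-.0139*(t-.6167)) for t in np.arange(.575,.66,.004)],(.0139,1))):
    A=np.mean([prof(a,c,n) for c in cs],0);B=np.mean([prof(b,c,n) for c in cs],0)
    print(name);print(np.c_[np.arange(-30,31,2),A[::4],B[::4]].astype(int)[5:24].T)
E
```

```text
far
[[-20 -18 -16 -14 -12 -10  -8  -6  -4  -2   0   2   4   6   8  10  12  14
   16]
 [ 63  64  62  56  51  89 167 202 195 189 187 188 192 200 182 114  60  56
   63]
 [ 30  30  29  25  18  20  71 159 208 209 202 201 205 213 194 123  65  61
   68]]
left
[[-20 -18 -16 -14 -12 -10  -8  -6  -4  -2   0   2   4   6   8  10  12  14
   16]
 [ 67  66  63  59  77 116 164 195 191 185 185 186 192 189 171 122  68  54
   60]
 [ 27  26  22  18  39  95 155 200 206 199 197 198 204 201 183 131  73  58
   65]]
```

Both bars show only the strip the board's thickness should hide, about 2.4 mm at the far bar and 0.6 mm at the left. The board is flush, so now the meter.

```bash
python3 -m handwheel '[{"tx":0,"ty":0,"tz":-10,"roll":0.123},{"tx":0,"ty":0,"tz":-10,"roll":0.123},{"tx":0,"ty":0,"tz":0,"roll":0.123},{"tx":0,"ty":0,"tz":0,"roll":0.123},{"tx":0,"ty":0,"tz":0,"roll":0.123},{"tx":0,"ty":0,"tz":0,"roll":0.123},{"tx":0,"ty":0,"tz":0,"roll":0.123},{"tx":0,"ty":0,"tz":0,"roll":0.123},{"tx":0,"ty":0,"tz":0,"roll":0.123},{"tx":0,"ty":0,"tz":0,"roll":0.123},{"tx":0,"ty":0,"tz":0,"roll":0.12}]' | head -3
python3 - <<'E'
from h import *
go(484,-410.5,220,.204)
p=optics.camera_params('top');C=cloud(p,np.load('top.npz')['d']);im=np.load('top.npz')['im'].astype(int)
g=(im[...,1]>im[...,0]+40)&(im[...,1]>im[...,2]+40);g[:235]=0;g[265:]=0;g[:,:405]=0;g[:,470:]=0;g&=C[...,2]>.03
print('green',np.percentile(C[g],[2,98],axis=0))
im2=np.load('top.npz')['im'];hsv=cv2.cvtColor(im2,cv2.COLOR_RGB2HSV)
m=(hsv[...,1]<60)&(hsv[...,2]>120)&(C[...,2]>.16)&(abs(C[...,0]-.484)<.05)&(abs(C[...,1]+.41)<.05)
print(m.sum(),rect(m,p,.174)[1], C[m].mean(0))
S=np.load('side.npz');ps=optics.camera_params('side');C2=cloud(ps,S['d']);h2=cv2.cvtColor(S['im'],cv2.COLOR_RGB2HSV)
m=(h2[...,1]<60)&(h2[...,2]>100)&(C2[...,2]>.168)&(C2[...,2]<.18)&(abs(C2[...,0]-.484)<.05)&(abs(C2[...,1]+.41)<.05)
print(m.sum(),m.sum()>3 and (rect(m,ps,.174)[1],C2[m].mean(0)))
E
```

```text
t: 12.75
tool_pos: [0.6053, -0.2617, 0.2085]
tool_rot: [-3.125, -0.31, 0.001]
pos [ 605.3 -261.7  208.5] phi 0.198 F [-0.   0.5 -0.1] t 12.75 open 85.1 grip 0.0
tool shift [-148.2  122.   -11.5]
roll -0.006 shift if rolled first [-148.9  121.1  -11.5]
green [[ 0.34417921 -0.4584811   0.1559752 ]
 [ 0.38400383 -0.34135438  0.16683248]]
119 ((483.744140625, -410.2862548828125), (24.184640884399414, 44.330623626708984), 11.738282203674316) [ 0.48338375 -0.41022624  0.17359018]
34 (((478.95001220703125, -399.461181640625), (20.938955307006836, 45.0172119140625), 21.586116790771484), array([ 0.48038273, -0.40476748,  0.17126987]))
```

```bash
python3 -m handwheel '[{"tx":-29.7,"ty":24.3,"tz":-3,"roll":-0.006},{"tx":-29.7,"ty":24.3,"tz":-3,"roll":0},{"tx":-29.7,"ty":24.3,"tz":-3,"roll":0},{"tx":-29.7,"ty":24.3,"tz":-2,"roll":0},{"tx":-29.7,"ty":24.3,"tz":0,"roll":0},{"tx":0,"ty":0,"tz":0,"roll":0},{"tx":0,"ty":0,"tz":0,"roll":0}]' | head -3
python3 -c "
from h import *
go(483.6,-410.4,123,.204)"
```

```text
t: 13.33
tool_pos: [0.4842, -0.4129, 0.2198]
tool_rot: [-3.124, -0.324, -0.0]
pos [ 484.2 -412.9  219.8] phi 0.206 F [-0.   0.3 -0.6] t 13.33 open 84.8 grip 0.0
tool shift [-0.1 -2.5 96.8]
roll 0.002 shift if rolled first [-0.1 -2.6 96.8]
```

```bash
python3 -m handwheel '[{"tx":0,"ty":-2.5,"tz":10,"roll":0},{"tx":0,"ty":0,"tz":20,"roll":0},{"tx":0,"ty":0,"tz":20,"roll":0},{"tx":0,"ty":0,"tz":20,"roll":0},{"tx":0,"ty":0,"tz":15,"roll":0},{"tx":0,"ty":0,"tz":8,"roll":0},{"tx":0,"ty":0,"tz":4,"roll":0},{"tx":0,"ty":0,"tz":0,"roll":0},{"tx":0,"ty":0,"tz":0,"roll":0}]' 
python3 -m handwheel '[{"tx":0,"ty":0,"tz":0,"roll":0},{"tx":0,"ty":0,"tz":0,"roll":0},{"tx":0,"ty":0,"tz":0,"roll":0},{"tx":0,"ty":0,"tz":0,"roll":0},{"tx":0,"ty":0,"tz":0,"roll":0},{"tx":0,"ty":0,"tz":0,"roll":0},{"tx":0,"ty":0,"tz":0,"roll":0},{"tx":0,"ty":0,"tz":0,"roll":0}]' 30 40
```

```text
t: 14.08
tool_pos: [0.4854, -0.4097, 0.1241]
tool_rot: [3.123, 0.33, 0.001]
contact_force: [-0.3, 0.5, 0.2]
opening: 0.0851
grip_force: 0.0
t: 14.75
tool_pos: [0.4853, -0.4104, 0.1245]
tool_rot: [3.122, 0.329, 0.002]
contact_force: [0.7, -2.0, 5.8]
opening: 0.0457
grip_force: 45.7
```

```bash
python3 -m handwheel '[{"tx":0,"ty":0,"tz":-3,"roll":0},{"tx":0,"ty":0,"tz":-6,"roll":0},{"tx":0,"ty":0,"tz":-8,"roll":0},{"tx":0,"ty":0,"tz":-10,"roll":0},{"tx":0,"ty":0,"tz":-12,"roll":0},{"tx":0,"ty":0,"tz":-14,"roll":0},{"tx":0,"ty":0,"tz":-14,"roll":0},{"tx":0,"ty":0,"tz":-14,"roll":0},{"tx":0,"ty":0,"tz":-10,"roll":0},{"tx":0,"ty":0,"tz":0,"roll":0},{"tx":0,"ty":0,"tz":0,"roll":0}]' 
python3 -c "
from h import *
go(618,-43.6,160,-.014)"
```

```text
t: 15.67
tool_pos: [0.4851, -0.4098, 0.2156]
tool_rot: [3.123, 0.329, 0.002]
contact_force: [-0.0, 0.6, -2.7]
opening: 0.0456
grip_force: 45.5
pos [ 485.1 -409.8  215.6] phi 0.21 F [-0.   0.6 -2.7] t 15.67 open 45.6 grip 45.5
tool shift [ 206.2 -330.5   55.3]
roll 0.224 shift if rolled first [ 127.7 -368.    55.6]
```

```bash
python3 -m handwheel '[{"tx":0,"ty":0,"tz":0,"roll":0.075},{"tx":0,"ty":0,"tz":0,"roll":0.075},{"tx":0,"ty":0,"tz":0,"roll":0.074},{"tx":5,"ty":-14,"tz":0,"roll":0},{"tx":9,"ty":-26,"tz":0,"roll":0},{"tx":12,"ty":-34,"tz":0,"roll":0},{"tx":12,"ty":-34,"tz":0,"roll":0},{"tx":12,"ty":-34,"tz":0,"roll":0},{"tx":12,"ty":-34,"tz":0,"roll":0},{"tx":12,"ty":-34,"tz":0,"roll":0},{"tx":12,"ty":-34,"tz":0,"roll":0},{"tx":12,"ty":-34,"tz":0,"roll":0}]' | head -2
python3 -m handwheel '[{"tx":12,"ty":-34,"tz":0,"roll":0},{"tx":10,"ty":-28,"tz":10,"roll":0},{"tx":6,"ty":-20,"tz":10,"roll":0},{"tx":2,"ty":-8,"tz":10,"roll":0},{"tx":0,"ty":0,"tz":10,"roll":0},{"tx":0,"ty":0,"tz":0,"roll":0},{"tx":0,"ty":0,"tz":0,"roll":0}]' | head -4
python3 - <<'E'
from h import *
go(618,-43.6,150,-.014)
S,d,p=shot('side');im,_,_=shot('top')
t=lambda a,f:cv2.resize(a,None,fx=f,fy=f,interpolation=cv2.INTER_CUBIC)[:,:,::-1]
cv2.imwrite('pics/s5.png',t(S[90:220,270:400],4.5))
E
```

```text
t: 16.67
tool_pos: [0.5863, -0.1302, 0.2131]
t: 17.25
tool_pos: [0.6168, -0.0442, 0.1727]
tool_rot: [-3.141, 0.023, 0.005]
contact_force: [0.2, -1.1, -1.6]
pos [616.8 -44.2 172.7] phi -0.015 F [ 0.2 -1.1 -1.6] t 17.25 open 45.8 grip 45.3
tool shift [ 1.2 -0.6 22.7]
roll -0.001 shift if rolled first [ 1.2 -0.6 22.7]
```

View pics/s5.png

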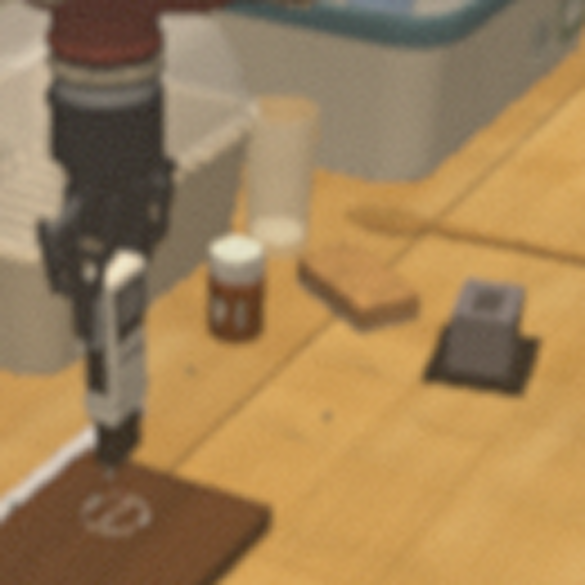

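The crop shows the meter held above the ring, nose end near (118,462), pins near (110,475), ring at (115,513). The stand is empty and undisturbed. I'll check tilt and offset against the ideal projection.

```bash
python3 - <<'E'
from h import *
from scipy.spatial.transform import Rotation as R
o=ctrl.get_obs();M=R.from_rotvec(o['tool_rot']).as_matrix();T=np.array(o['tool_pos']);print('tilt of tool',np.degrees(np.arccos(-M[2,2])),M[:,2].round(4))
p=optics.camera_params('side');E=np.array(p['extrinsics'])
def proj(P):
    q=(np.asarray(P)-E[:3,3])@E[:3,:3];return (cv2.projectPoints(q,np.zeros(3),np.zeros(3),p['mtx'],np.array([p['k1'],0,0,0.]))[0][:,0]-[270,90])*4.5
h=-.0145;Rz=np.array([[np.cos(h),-np.sin(h),0],[np.sin(h),np.cos(h),0],[0,0,1]])
O=np.array([T[0],T[1],T[2]-.0625])
B=np.array([[sx*.013,sy*.023,z] for z in(.112,0) for sx in(-1,1) for sy in(-1,1)])
Nn=np.array([[sx*.009,sy*.019,z] for z in(0,-.038) for sx in(-1,1) for sy in(-1,1)])
PT=np.array([[0,.013,-.05],[0,-.013,-.05]])
L=np.load('side.npz')['im'];img=cv2.resize(L[90:220,270:400],None,fx=4.5,fy=4.5,interpolation=cv2.INTER_CUBIC)[:,:,::-1].copy()
for a,c in((B,(0,0,255)),(Nn,(255,255,0)),(PT,(0,255,0))):
    for u in proj(O+a@Rz.T): cv2.circle(img,tuple(int(round(x)) for x in u),2,c,-1)
th=np.linspace(0,6.283,40);rc=np.array([.618,-.0436,.022])
for u in proj(rc+.022*np.c_[np.cos(th),np.sin(th),0*th]): cv2.circle(img,tuple(int(round(x)) for x in u),1,(255,0,0),-1)
cv2.imwrite('pics/s6.png',cv2.resize(img[230:560,40:260],None,fx=1.8,fy=1.8,interpolation=cv2.INTER_CUBIC))
E
```

```text
tilt of tool 0.034853791045659784 [ 5.e-04 -4.e-04 -1.e+00]
```

View pics/s6.png

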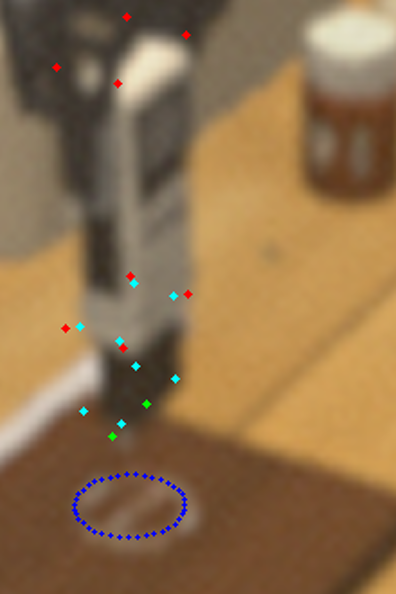

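```bash
python3 -m handwheel '[{"tx":2.5,"ty":-0.9,"tz":8,"roll":0},{"tx":0,"ty":0,"tz":8,"roll":0},{"tx":0,"ty":0,"tz":7,"roll":0},{"tx":0,"ty":0,"tz":6,"roll":0},{"tx":0,"ty":0,"tz":4,"roll":0},{"tx":0,"ty":0,"tz":2,"roll":0},{"tx":0,"ty":0,"tz":0,"roll":0},{"tx":0,"ty":0,"tz":0,"roll":0},{"tx":0,"ty":0,"tz":0,"roll":0}]'
python3 - <<'E'
from h import *
go(619.3,-43.3,135,-.014)
S,d,p=shot('side')
cv2.imwrite('pics/s7.png',cv2.resize(S[170:220,265:325],None,fx=12,fy=12,interpolation=cv2.INTER_CUBIC)[:,:,::-1])
E
```

```text
t: 18.1
tool_pos: [0.6208, -0.0426, 0.1398]
tool_rot: [3.141, -0.022, 0.001]
contact_force: [-0.0, 0.7, -0.6]
opening: 0.0456
grip_force: 45.4
pos [620.8 -42.6 139.8] phi -0.014 F [-0.   0.7 -0.6] t 18.1 open 45.6 grip 45.4
tool shift [-1.5  0.8  4.8]
roll -0.0 shift if rolled first [-1.5  0.8  4.8]
```

View pics/s7.png

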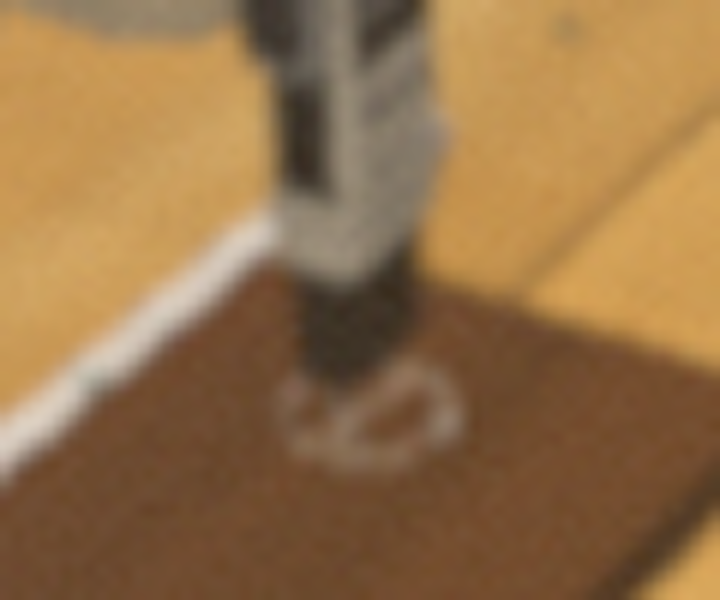

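The crop shows the nose just above the ring, with its lower corners at about (302,365), (345,388) and (408,345), and the ring centre at about (370,415). I'll put that into numbers.

```bash
python3 - <<'E'
from h import *
p=optics.camera_params('side')
f=lambda a:(np.array(a,float)+.5)/12-.5+[265,170]
n=onplane(p,f([(302,365),(345,388),(408,345)]),.0393)*1000;print(n.round(1),'centre',((n[0]+n[2])/2).round(1))
S=np.load('side.npz')['im'].astype(int)
# chalk pixels: brighter and greyer than board
c=f([(370,415)])[0];v,u=np.indices(S.shape[:2]);q=onplane(p,np.c_[u.ravel(),v.ravel()],.022)[:,:2]*1000
print('ring seen centre',onplane(p,[c],.022)*1000)
h=cv2.cvtColor(S.astype(np.uint8),cv2.COLOR_RGB2HSV);s=(h[...,1].ravel()<125)&(h[...,2].ravel()>95)
r0=(onplane(p,[c],.022)*1000)[0,:2];k=s&(np.hypot(*(q-r0).T)<30)&(v.ravel()>=203)
print(k.sum(),cv2.minEnclosingCircle(q[k].astype(np.float32)))
E
```

```text
[[629.  -31.   39.3]
 [613.4 -27.6  39.3]
 [609.6 -53.3  39.3]] centre [619.3 -42.1  39.3]
ring seen centre [[614.42784667 -41.25758014  22.        ]]
73 ((613.093994140625, -39.6463623046875), 25.718921661376953)
```

```bash
python3 - <<'E'
from h import *
S=np.load('side.npz')['im'];R=S[...,0].astype(int);sat=cv2.cvtColor(S,cv2.COLOR_RGB2HSV)[...,1]
print('cols 285..306  R');
for r in range(192,212): print(r,R[r,285:307])
print('B');
for r in range(198,212): print(r,S[r,285:307,2])
t=cv2.imread('pics/t4.png')[300:,:,:];t=cv2.resize(t,(160,60),interpolation=cv2.INTER_AREA)
print('clean ring B, cols 285..306')
for r in range(196,212): print(r,t[r-170,285-230:307-230,0])
E
```

```text
cols 285..306  R
192 [151 125 118 115 113 118 129 138 140 134 113  87  66  68  99 138 167 182
 187 189 193 193]
193 [124 112 112 103  93  86  91 101 107  99  85  64  61  64  85 112 134 153
 161 173 180 184]
194 [112 113 114 104  88  72  66  73  77  70  67  61  57  64  81  99 115 120
 129 138 154 156]
195 [114 114 110 106  92  72  61  62  64  60  64  66  63  61  78  97 107 112
 112 117 122 130]
196 [113 113 111 103  91  69  66  61  58  64  64  64  62  66  79  98 108 115
 114 110 113 111]
197 [112 110 109 104  96  71  61  63  64  61  62  59  63  73  87 102 111 112
 116 111 110 111]
198 [110 106 110 108  94  71  63  61  61  63  63  67  70  85 101 113 114 112
 112 112 110 108]
199 [107 110 110 106  97  76  63  65  60  63  64  71  89 106 116 117 112 112
 110 109 112 107]
200 [106 107 110 107 100  81  70  63  64  63  71  89 110 131 135 125 120 114
 106 108 110 108]
201 [108 106 108 112 117 100  84  75  71  79  91 110 132 143 143 134 130 121
 111 109 108 108]
202 [106 106 109 121 128 117 103  96  91  99 113 125 138 138 129 128 134 130
 115 109 107 107]
203 [107 108 111 119 126 115 108 107 1
[... 2329 characters left out ...]
 86 73 59 49 54 65 72 78 80 71 75 81 76 55 45 46 44]
203 [48 47 55 70 75 66 49 46 55 63 72 73 67 63 54 60 76 83 60 46 43 44]
204 [47 46 54 66 62 55 48 57 71 79 74 64 54 48 45 62 86 93 72 49 43 43]
205 [44 45 52 58 64 60 59 71 86 83 67 55 48 48 54 73 95 93 68 50 45 44]
206 [45 47 49 58 71 73 74 83 87 80 68 55 53 63 66 75 83 75 55 43 41 46]
207 [45 45 45 56 64 71 73 77 83 83 78 70 71 75 69 61 61 54 45 43 43 49]
208 [45 44 47 49 53 58 61 66 78 79 77 75 72 71 59 47 44 42 43 45 46 49]
209 [49 46 45 45 48 45 48 52 57 59 61 57 59 55 50 45 43 43 43 45 47 47]
210 [49 48 47 44 43 44 47 47 44 48 47 46 48 45 45 46 44 42 45 48 44 49]
211 [46 46 47 46 43 46 47 46 46 46 46 44 43 42 42 45 48 42 44 45 44 49]
```

The side view puts the nose about 2.8 mm farther (+x) than the ring, and the top view says about 1.3 mm. So I shift back 2.2 mm, then press down by geometry and force.

```bash
python3 -m handwheel '[{"tx":-2.2,"ty":0.6,"tz":0,"roll":0},{"tx":0,"ty":0,"tz":2,"roll":0},{"tx":0,"ty":0,"tz":1,"roll":0},{"tx":0,"ty":0,"tz":0,"roll":0},{"tx":0,"ty":0,"tz":0,"roll":0}]'
cat > f.py <<'E'
from h import *
F=[];Z=[];n=0
for i in range(6):
    optics.get_image('top');o=ctrl.get_obs();F.append(o['contact_force']);Z.append(o['tool_pos'])
print('F',np.mean(F,0).round(2),np.std(F,0).round(2),'pos',(np.mean(Z,0)*1000).round(2),'t',o['t'])
E
python3 f.py
python3 -m handwheel '[{"tx":0,"ty":0,"tz":1.5,"roll":0},{"tx":0,"ty":0,"tz":1.5,"roll":0},{"tx":0,"ty":0,"tz":1.5,"roll":0},{"tx":0,"ty":0,"tz":0,"roll":0}]' | head -4
python3 f.py
```

```text
t: 18.57
tool_pos: [0.6181, -0.0431, 0.1361]
tool_rot: [-3.141, 0.022, 0.001]
contact_force: [-0.6, 0.4, -2.8]
opening: 0.0453
grip_force: 45.4
F [-0.12 -0.14 -2.06] [0.24 0.61 0.54] pos [618.31 -43.13 136.32] t 18.8667
t: 19.2
tool_pos: [0.6185, -0.0432, 0.1319]
tool_rot: [3.141, -0.022, 0.001]
contact_force: [0.5, -0.5, 0.2]
F [ 0.15 -0.05  0.28] [0.34 0.51 0.47] pos [618.53 -43.18 132.18] t 19.5
```

```bash
python3 -m handwheel '[{"tx":0,"ty":0,"tz":1.3,"roll":0},{"tx":0,"ty":0,"tz":1.3,"roll":0},{"tx":0,"ty":0,"tz":1.2,"roll":0},{"tx":0,"ty":0,"tz":0,"roll":0}]' | head -4
sed -i 's/range(6)/range(12)/' f.py; python3 f.py
python3 - <<'E'
from h import *
im,d,p=shot('top');S,_,_=shot('side')
t=lambda a,f:cv2.resize(a,None,fx=f,fy=f,interpolation=cv2.INTER_CUBIC)[:,:,::-1]
cv2.imwrite('pics/z8.png',np.vstack([t(im[150:220,230:390],4.5),t(S[160:216,230:390],4.5)]))
E
```

```text
t: 19.83
tool_pos: [0.6185, -0.0432, 0.128]
tool_rot: [3.141, -0.022, 0.001]
contact_force: [-0.7, -0.5, 1.7]
F [ 0.19 -0.48  2.2 ] [0.63 0.36 0.71] pos [618.45 -43.2  128.2 ] t 20.4333
```

View pics/z8.png

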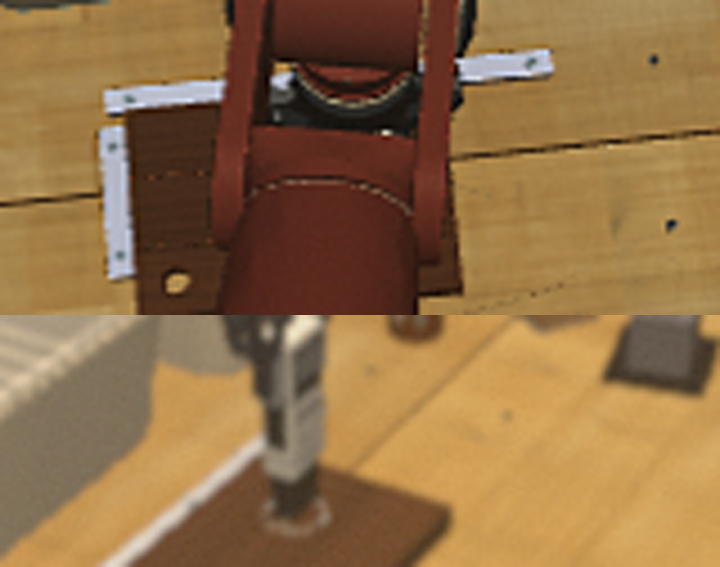

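The meter stands upright in the ring at (297,510) in the crop, and the board still touches both bars. The pin force of 4.26 N means about 6 mm of travel, which is half way.

```bash
python3 -c "
from station import ctrl
print(ctrl.finish_job())"
```

```text
the job is handed in; nothing more can be done
None
```

The job is handed in at about 20.5 s: the board was pushed flush against both bars, and the arm is holding the meter upright on the chalk ring with both pins about half way in (about 4.3 N, 6 mm by force and height).

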